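# Free the dish from its decorating stand, turn it and hold it out with the truffle centred

### The job

Free the clamp knob on the decorating stand by turning it a full quarter turn counter-clockwise, and slide the stop all the way back from the dish. Then lift the dish by its handle straight up off the cork pad, and only in the air turn it a quarter turn so that its handle points squarely to the stand's plain side, away from the stop, keeping it level with the truffle in the middle. Finish holding it still and level by the handle, centred about 10 cm above the pad, and leave everything else where it stands.

Things in the scene. Friction and masses are not known exactly. Their poses are not given: they have to be found in the camera images.
- stand: fixed pale wooden decorating stand on the worktop: board 200 mm (x) by 330 mm (y), 24 mm thick. Origin: on the worktop under the centre of its round cork pad (84 mm wide, top at 40 mm); z up. The board spans y -105 to +225 mm. Its +y side carries the sliding stop, its -y side is plain, its -x side (front) faces the robot within about 0.35 rad
- stop (a joint): travel in m of the sliding stop along the stand's +y, away from the dish: 0 = its lip over the dish's rim, 0.05 = fully back; about 1.5 N friction, stays where left. At 0 its aluminium block (46 by 44 mm) is centred at stand (0, +100 mm). It cannot slide while the clamp is locked
- clamp (a joint): angle in rad of the clamp knob on top of the stop: 0 to 0.2 = locked, its steel tongue pointing at the post; turns counter-clockwise seen from above to an end stop at 1.57 = free. Friction about 0.06 N m; stays where left
- stop_lip (a point): middle of the front edge of the stop's lip, half way up its thickness. The lip is 40 mm wide, underside 64 mm and top 72 mm above the worktop; at stop 0 it overhangs the dish's rim by about 10 mm, so the dish cannot be lifted
- clamp_grip (a point): point on the clamp knob's vertical axis at mid-height of its black wing, 98 mm above the worktop; moves with the stop. The wing is an upright bar 46 mm long, 12 mm thick, from 82 to 113 mm above the worktop, along the stand's x at joint 0; this point's x axis runs along it. The tongue (40 mm) and hub below it lie under 82 mm
- post (a point): top of the fixed upright steel post, 12 mm thick, 79 mm above the worktop, at stand (+34, +134 mm), that blocks the clamp's tongue while locked
- dish: loose shallow white dish, 134 mm across, 19 mm high, about 130 g, with a straight dark wooden handle pointing to the dish's -x. Its upper side is a hollow cone, 10 degrees steep, lowest in the middle. Origin: centre of its underside; z up. It stands on the cork pad, handle towards the stand's front (-x) within 0.12 rad
- dish_mid (a point): middle of the dish's hollow, 7 mm above the dish's underside
- dish_handle (a point): point in the handle, 112 mm from the dish's centre, good to grip from above: the handle is 18 mm wide, 16 mm high (centre line 16 mm above the dish's underside, 56 mm above the worktop at the start), and reaches from 62 to 150 mm from the dish's centre. Below it, the board is 24 mm above the worktop
- truffle: loose round chocolate truffle, a ball 30 mm across, about 20 g, lying in the middle of the dish. Its origin is a point on its skin that turns as it rolls: use truffle_center
- truffle_center (a point): centre of the truffle
- nozzle: small steel icing nozzle, a cone 28 mm wide and 36 mm high, standing on the stand's board beside the stop on the front side; leave alone. Origin: centre of its underside
- pepper_mill: black pepper mill, 56 mm wide, 175 mm high; leave alone. Origin: centre of its underside
- salt_mill: white salt mill, 56 mm wide, 175 mm high; leave alone. Origin: centre of its underside
- oil_bottle: amber glass oil bottle, 60 mm wide, 210 mm high; leave alone. Origin: centre of its underside
- spice_jar: glass jar with black cap, 52 mm wide, 85 mm high, beyond the stand; leave alone. Origin: centre of its underside
- spoon: wooden spoon lying flat on the worktop; leave alone. Origin: its underside, near the middle
- bowl: small empty blue bowl, 110 mm wide, 45 mm high; leave alone. Origin: centre of its underside
- pad (a point): centre of the cork pad's top, 40 mm above the worktop; its axes are the stand's

How it is judged:
By the outcome, as a careful person would: the job done as asked, in the order asked, and still so for the second after the job is handed in, while the arm keeps its last pose, push and grip.
It also fails if it takes over 61 s, if anything falls off the work surface, if the arm or the gripper's body presses on something with over 40 N, if the wrist force passes 120 N, or if a joint passes its speed limit or range.

### The arm

A 7-joint arm with a two-finger parallel gripper is mounted at the origin on the work surface. World frame = base frame: x ahead of the robot, y to its left, z up, the work surface at z = 0. Lengths are in m, angles in rad, forces in N, time in s.
With the tool pointing down it reaches from about 0.4 to 0.85 m from the base axis. Payload 10.4 kg.
Tool frame: the origin (TCP) lies at the very end of the fingers, on their centre line; the grasp point (between the pads) lies 19 mm behind it (grip_point_offset is the distance from the TCP to the grasp point, in m); z points along the fingers, y is the line along which they close (so a half turn about z gives the same grasp; the last joint's range is limited). The gripper opens to 87 mm and grips with 3 to 60 N. Pads are 19 mm wide; open, the fingers measure 117 mm over their backs; the gripper's body (75 mm by 190 mm) begins 51 mm behind the grasp point.
Start: joints at [1.297, 0.332, -0.065, 1.46, 0.022, 1.35, -0.088], TCP at [0.155, -0.605, 0.223] pointing down, gripper open.
Joint ranges: [-2.6, 2.6], [-0.5, 2.12], [-1.47, 1.34], [0.16, 2.42], [-1.27, 4.41], [0.06, 2.06], [-2.6, 2.6]. Speed limits (rad/s): [2.22, 2.22, 2.79, 2.79, 3.14, 3.14, 3.14].

### API

Orientations are given as a unit quaternion [x, y, z, w].
In Python, from bench import * gives the robot as it stands.
- The arm moves only by the tool play_rows, never from a script. Its argument "increments" is text: rows parted by semicolons, each of 7 numbers parted by spaces: the turn, a rotation vector about the tool's x, y, z in rad, then the shift along the tool's x, y, z in m, then the opening, from 0 (shut) to 1 (fully open). A call has 1 to 8 rows; each row is the pose to reach, as a shift and turn from the pose commanded when the call began, along the tool's axes at that moment; what a row does not reach only later rows make up. A row lasts 1/10 s, in which the tool goes at most 50 mm and 8.59 degrees, less where a joint would pass 70% of its speed; a pose out of reach is approached as far as the arm can. A call with a gripper value outside its range is refused whole. The fingers move at their own pace and stop on an object; "grip_force" is the grip in N (left out, the last holds). Time passes only in rows, so rows that repeat a pose let the fingers close. It gives the time, the measured TCP pose, the force, the opening and the grip force at its end, in the units of the state.
- read_state(): the state, without advancing time (a new reading comes with each control period).
- camera(name): name is "side" or "top" or "wrist"; returns a dict with "color" (480x640x3 uint8, red, green, blue), "fx", "fy", "cx", "cy" (pixels), "camera_from_world" (4x4, takes a point from world to camera coordinates); the wrist camera has in their place "mount" (4x4, takes a point from camera to tool coordinates, whose origin is the TCP and whose axes are the flange's). Camera axes: x right, y down, z forward; pixel columns grow to the right and rows downward; lengths in m; the calibration is good to about 2 mm. A picture is of the moment at which its call begins: read the wrist's pose just before it. There is no depth.
- close_job(): hands the job in; it is judged then, once.
The state is a dict: "time": time; "joint_positions": joint angles; "joint_vel": joint speeds; "joint_torque": joint torques, N m; "ee_pos": TCP position; "eef_rot": TCP orientation; "ft_force": force on the tool from outside, world axes, zero at the start; "torque": the same for the moment, N m; "width": finger opening in m; "grip_force": force on a finger pad.
Only numpy, scipy, OpenCV 4.12 (cv2) and the standard library are available. Lean on these libraries where they do the work, as an engineer would, in place of code of your own. Each camera call takes 0.05 s, during which the arm holds its last target. There are 200 camera calls.

## Working session

There is one attempt and no reset: what is moved stays moved. The work goes in short steps, Python scripts to look and compute and a tool call to move; the robot and the scene stay as the last step left them, time stands still between calls to the robot, and variables do not carry over. Pictures are saved under pics/ and viewed, at most 10 in all, crops included, and the job is handed in when it is done.

Besides the shell and the picture viewer there is one more tool, called after "Call:" by a JSON object that holds its "method" and its "body", one argument or row to a line. play_rows: Moves the arm, as the interface text tells. Its arguments: {"type":"object","properties":{"increments":{"type":"string"},"grip_force":{"type":"number"}},"required":["increments"]}

```bash
ls; mkdir -p pics
python3 - <<'E'
from bench import *
import cv2
s=read_state(); print({k:s[k] for k in('time','ee_pos','eef_rot','width','ft_force')})
for n in('top','side'):
    c=camera(n); cv2.imwrite(f'pics/{n}0.png',c['color'][:,:,::-1])
    print(n,c['fx'],c['fy'],c['cx'],c['cy'],c['camera_from_world'])
c=camera('wrist');print(c['fx'],c['fy'],c['cx'],c['cy'],c['mount'])
E
```

```text
pics
{'time': 0.0, 'ee_pos': array([ 0.15501189, -0.60506726,  0.22174445]), 'eef_rot': array([ 9.92147018e-01,  1.25075065e-01, -1.18643924e-04, -7.13369084e-04]), 'width': 0.08715670276545864, 'ft_force': array([0.00519153, 0.26444714, 0.23791248])}
top 505.75983648570394 505.75983648570394 316.9290956458659 231.88938539176323 [[-0.01724398 -0.99983008  0.00651634 -0.00625811]
 [-0.98280132  0.01575112 -0.18399313  0.54379741]
 [ 0.18385922 -0.00957704 -0.98290593  1.3877547 ]
 [ 0.          0.          0.          1.        ]]
side 601.7126160403084 601.7126160403084 323.9993146747322 249.89400532985977 [[-0.97470473 -0.22335709 -0.00789343  0.52462792]
 [-0.16350408  0.73670151 -0.65615341  0.15995099]
 [ 0.15237162 -0.63826523 -0.75458624  1.37020936]
 [ 0.          0.          0.          1.        ]]
372.35076090923803 372.35076090923803 323.792508584027 240.9160009386959 [[-1.63500391e-04 -9.58514031e-01 -2.85045305e-01  7.80616254e-02]
 [ 9.99999314e-01  1.73804376e-04 -1.15804121e-03  6.52049404e-04]
 [ 1.15954087e-03 -2.85045299e-01  9.58513345e-01 -1.61873736e-01]
 [ 0.00000000e+00  0.00000000e+00  0.00000000e+00  1.00000000e+00]]
```

View pics/top0.png

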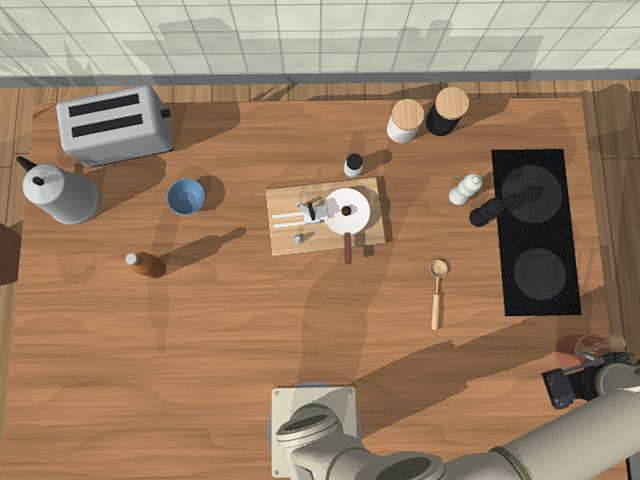

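View pics/side0.png

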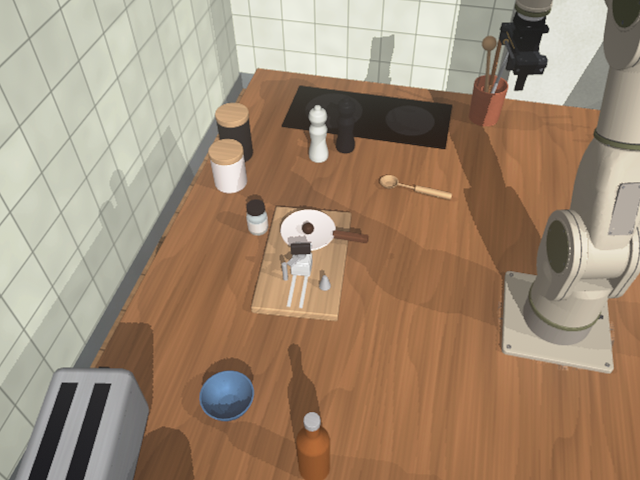

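Top view: stand board corners are near (268,190), (383,178), (386,243) and (273,255). The dish centre is at (346,211), the handle end at (348,262) and the knob at about (318,212). The side view shows the truffle at (308,228) and the knob at (300,249).

```bash
cat > h.py <<'E'
from bench import *
import numpy as np, cv2
from scipy.spatial.transform import Rotation as R
def cam(n):
    s=read_state(); c=camera(n)
    K=np.array([[c['fx'],0,c['cx']],[0,c['fy'],c['cy']],[0,0,1]])
    if n=='wrist':
        T=np.eye(4);T[:3,:3]=R.from_quat(s['eef_rot']).as_matrix();T[:3,3]=s['ee_pos']
        M=np.linalg.inv(T@c['mount'])
    else: M=c['camera_from_world']
    return c['color'][:,:,::-1].copy(),K,M
def atz(K,M,uv,z):
    C=-M[:3,:3].T@M[:3,3]; d=M[:3,:3].T@np.linalg.inv(K)@np.array([*uv,1]); return C+d*(z-C[2])/d[2]
def tri(views): # [(K,M,uv)..] -> point, ray gap
    A=np.zeros((3,3));b=np.zeros(3);L=[]
    for K,M,uv in views:
        C=-M[:3,:3].T@M[:3,3]; d=M[:3,:3].T@np.linalg.inv(K)@np.array([*uv,1]);d/=np.linalg.norm(d)
        P=np.eye(3)-np.outer(d,d);A+=P;b+=P@C;L.append((C,P))
    x=np.linalg.solve(A,b); return x,[round(float(np.linalg.norm(P@(x-C)))*1e3,1) for C,P in L]
def proj(K,M,p):
    q=K@(M[:3,:3]@np.asarray(p)+M[:3,3]); return q[:2]/q[2]
def tooltarget(p,rotmat=None): # increments in current tool axes from current measured pose
    s=read_state();Rt=R.from_quat(s['eef_rot']).as_matrix()
    out=Rt.T@(np.asarray(p)-s['ee_pos'])
    rv=R.from_matrix(Rt.T@rotmat).as_rotvec() if rotmat is not None else None
    return out.round(4),rv
def down(yaw): # tool z down, tool x axis at world angle yaw
    c,s_=np.cos(yaw),np.sin(yaw); return np.array([[c,s_,0],[s_,-c,0],[0,0,-1.]])
E
python3 - <<'E'
from h import *
np.set_printoptions(precision=4,suppress=True)
_,K,M=cam('top');_,K2,M2=cam('side')
for uv in [(268,190),(383,178),(386,243),(273,255)]: print(atz(K,M,uv,.024))
print('truf',tri([(K,M,(346,211)),(K2,M2,(308,228))]))
print('knob',tri([(K,M,(318,212)),(K2,M2,(300,249))]))
print('hend',tri([(K,M,(348,262)),(K2,M2,(368,239))]))
for p in [[0.43,-.08]]:print(tooltarget([.43,-.08,.36],down(0)))
s=read_state();print(R.from_quat(s['eef_rot']).as_matrix(),s['time'])
E
```

```text
[0.6762 0.1261 0.024 ]
[ 0.7076 -0.2138  0.024 ]
[ 0.5127 -0.2144  0.024 ]
[0.4831 0.1117 0.024 ]
truf (array([ 0.6002, -0.0987,  0.0651]), [0.4, 0.4])
knob (array([ 0.5979, -0.019 ,  0.0758]), [2.1, 2.1])
hend (array([ 0.4532, -0.1006,  0.0589]), [1.8, 1.8])
(array([ 0.3967, -0.4407, -0.1376]), array([-0.0007,  0.0002,  0.2508]))
[[ 0.9687  0.2482 -0.0002]
 [ 0.2482 -0.9687  0.0006]
 [-0.0001 -0.0007 -1.    ]] 0.25
```

Call:
{"method": "play_rows", "body": {
  "increments": "0 0 0.08 0.045 -0.022 -0.03 1;0 0 0.08 0.09 -0.045 -0.06 1;0 0 0.08 0.135 -0.07 -0.06 1;0 0 0.08 0.18 -0.095 -0.06 1;0 0 0.08 0.22 -0.115 -0.06 1;0 0 0.16 0.26 -0.135 -0.06 1;0 0 0.16 0.3 -0.16 -0.06 1;0 0 0.16 0.34 -0.18 -0.06 1"
}}

```text
time: 1.05
ee_pos: [0.4409, -0.3449, 0.2828]
eef_rot: [0.999, 0.045, 0.0, 0.0]
ft_force: [0.7, -0.9, -0.4]
width: 0.0872
grip_force: 0.0
```

```bash
python3 -c "
from h import *
s=read_state();print(s['ee_pos'],s['time'],s['joint_positions'])
print(tooltarget([.64,-.16,.24],down(.09)))"
```

```text
[ 0.44091116 -0.34493834  0.28282916] 1.05 [ 0.84801681  0.17936922 -0.30510298  1.52996239  0.054303    1.44007797
 -0.93976086]
(array([ 0.215 , -0.1662,  0.0428]), array([ 0.00047077, -0.00026391,  0.00057681]))
```

Call:
{"method": "play_rows", "body": {
  "increments": "0 0 0 0.04 -0.03 0 1;0 0 0 0.08 -0.06 0 1;0 0 0 0.12 -0.09 0.01 1;0 0 0 0.16 -0.12 0.02 1;0 0 0 0.2 -0.15 0.03 1;0 0 0 0.215 -0.166 0.043 1;0 0 0 0.215 -0.166 0.043 1;0 0 0 0.215 -0.166 0.043 1"
}}

```text
time: 1.85
ee_pos: [0.6387, -0.1618, 0.239]
eef_rot: [0.999, 0.046, -0.001, -0.0]
ft_force: [0.9, -0.3, 0.2]
width: 0.0873
grip_force: 0.0
```

```bash
python3 -c "
from h import *
s=read_state();print(s['ee_pos'],s['time'],s['joint_positions'])
im,K,M=cam('wrist');np.savez('w1.npz',im=im,K=K,M=M);cv2.imwrite('pics/w1.png',im)"
```

```text
[ 0.6387135  -0.16179825  0.23898186] 1.85 [ 0.48209884  0.43475128 -0.42713584  1.31672585  0.17731308  1.42840494
 -1.41421696]
```

View pics/w1.png

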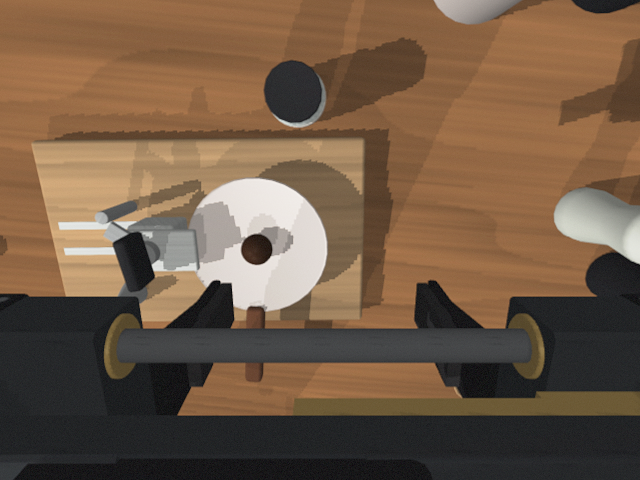

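Wrist view 1 shows the dish centre at (258,245), truffle (257,249) and handle (256,308)–(255,381). The wing top is a bar about (113,236)–(154,285), tilted slightly counter-clockwise. The board corners are (33,142), (363,140) and (361,319), and the post is at (103,218). Next I take a second viewpoint.

Call:
{"method": "play_rows", "body": {
  "increments": "0 0 0 -0.009 -0.037 0 1;0 0 0 -0.018 -0.073 0 1;0 0 0 -0.027 -0.11 0 1;0 0 0 -0.036 -0.146 0 1;0 0 0 -0.036 -0.146 0 1;0 0 0 -0.036 -0.146 0 1"
}}

```text
time: 2.5
ee_pos: [0.5897, -0.0208, 0.2407]
eef_rot: [0.999, 0.045, 0.001, 0.001]
ft_force: [0.4, -0.8, -0.2]
width: 0.087
grip_force: 0.0
```

```bash
python3 -c "
from h import *
s=read_state();print(s['ee_pos'],s['time'],s['joint_positions'])
im,K,M=cam('wrist');np.savez('w2.npz',im=im,K=K,M=M)
w=np.load('w1.npz')['im']
a=cv2.resize(w[140:390,40:340],None,fx=2,fy=2)[:,:400] 
cv2.imwrite('pics/w2.png',im)"
```

```text
[ 0.58965843 -0.02080557  0.24070449] 2.5 [ 0.36938093  0.28591747 -0.50441027  1.51125514  0.14092599  1.37874584
 -1.62527582]
```

View pics/w2.png

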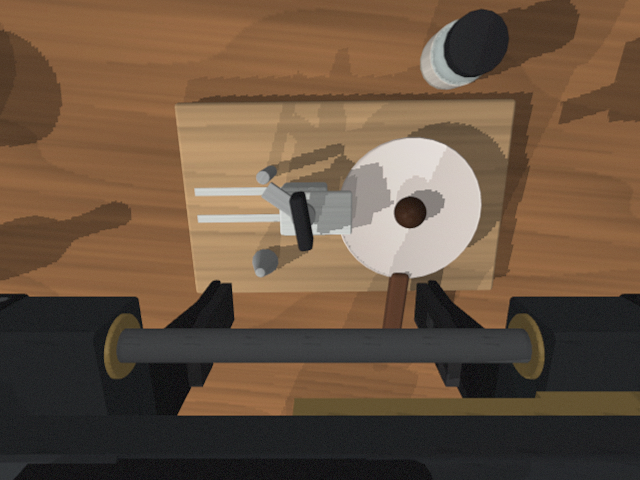

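View 2 shows the dish centre at about (411,207), truffle (410,212), handle (398,275)–(393,328) and wing (292–312,195–250). The post top is at (264,178), the nozzle at (262,260), and the board corners are (176,104), (515,100), (491,290) and (197,293).

```bash
cat > m.py <<'E'
from h import *
np.set_printoptions(precision=4,suppress=True)
W=[np.load(f) for f in('w1.npz','w2.npz')]; V=[(w['K'],w['M']) for w in W]
def t(a,b): return tri([(*V[0],a),(*V[1],b)])
E
python3 - <<'E'
from m import *
for n,a,b in [('cFL',(33,142),(176,104)),('cFR',(363,140),(515,100)),('cNR',(361,319),(491,290)),('post',(103,218),(264,178)),('truf',(257,249),(410,212))]: print(n,t(a,b))
rois=[(slice(170,320),slice(185,335)),(slice(130,285),slice(335,490))]
E=[]
for w,(r,c) in zip(W,rois):
    im=w['im'][r,c]; hsv=cv2.cvtColor(im,cv2.COLOR_BGR2HSV)
    m=((hsv[...,1]<60)&(hsv[...,2]>110)).astype(np.uint8)
    m=cv2.morphologyEx(m,cv2.MORPH_CLOSE,np.ones((9,9)))
    cs,_=cv2.findContours(m,cv2.RETR_EXTERNAL,cv2.CHAIN_APPROX_NONE);k=max(cs,key=cv2.contourArea)
    k=cv2.convexHull(k)
    e=cv2.fitEllipse(k);off=np.array([c.start,r.start]);print('ell',np.array(e[0])+off,e[1],e[2]);E.append(np.array(e[0])+off)
print('dishrim',t(*E))
a=cv2.resize(W[0]['im'][200:300,80:180],None,fx=4,fy=4,interpolation=cv2.INTER_CUBIC)
b=cv2.resize(W[1]['im'][160:260,245:345],None,fx=4,fy=4,interpolation=cv2.INTER_CUBIC)
c=cv2.resize(W[0]['im'][295:390,220:290],None,fx=2,fy=2);d=cv2.resize(W[1]['im'][260:335,365:435],None,fx=2,fy=2)
o=np.zeros((600,800,3),np.uint8);o[:400,:400]=a;o[:400,400:]=b;o[400:590,:140]=c;o[400:550,400:540]=d
cv2.imwrite('pics/z1.png',o)
E
```

```text
cFL (array([0.679 , 0.1294, 0.0217]), [0.1, 0.1])
cFR (array([ 0.7111, -0.1937,  0.0241]), [0.6, 0.6])
cNR (array([ 0.5139, -0.2162,  0.0184]), [0.2, 0.2])
post (array([0.6237, 0.0338, 0.0778]), [0.1, 0.1])
truf (array([ 0.6019, -0.1012,  0.0614]), [0.1, 0.1])
ell [255.3639 244.281 ] (133.34091186523438, 145.7976531982422) 103.70935821533203
ell [407.9373 207.4781] (138.2578887939453, 149.83799743652344) 60.173179626464844
dishrim (array([ 0.6057, -0.0991,  0.0592]), [0.0, 0.0])
```

View pics/z1.png

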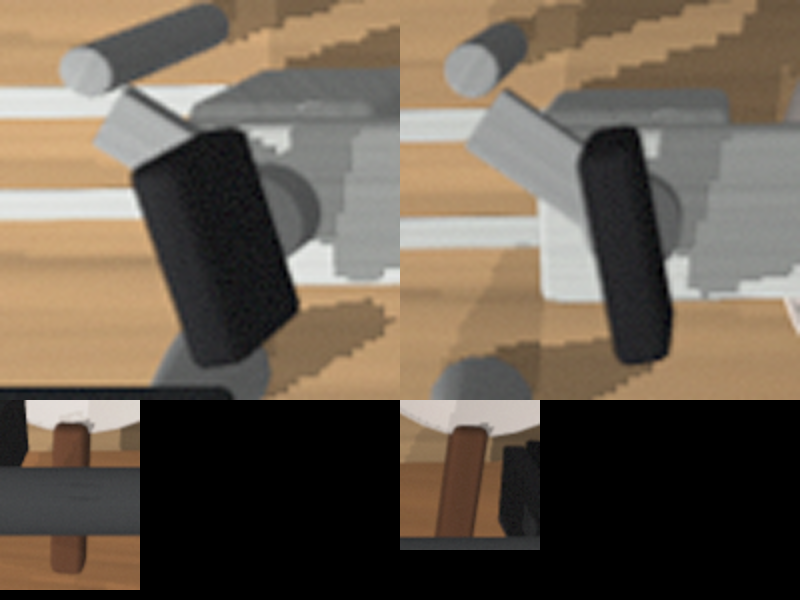

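Each zoom shows the wing as a black bar. In view 1 its top-left edge runs (135,175)→(195,362) in the crop, and in view 2 it runs (582,170)→(612,355). The tongue points at the post. I fit a box model to the black silhouette in both views, and the handle line by colour.

```bash
cat > fit.py <<'E'
from m import *
from scipy.optimize import minimize
def boxmask(p,sh,K,M,L=.046,T=.012,H=.031):
    x,y,z,a=p;ca,sa=np.cos(a),np.sin(a)
    P=[[x+ca*u-sa*v,y+sa*u+ca*v,z+w] for u in(-L/2,L/2) for v in(-T/2,T/2) for w in(-H/2,H/2)]
    q=np.array([proj(K,M,k) for k in P]);h=cv2.convexHull((q*16).astype(np.int32))
    m=np.zeros(sh,np.uint8);cv2.fillConvexPoly(m,h,1,shift=4);return m
E
python3 - <<'E'
from fit import *
rois=[(slice(225,296),slice(105,162)),(slice(185,260),slice(280,325))]
bl=[]
for w,r in zip(W,rois):
    m=np.zeros((480,640),np.uint8);g=w['im'].max(2);m[r]=(g[r]<60);n,l,s,_=cv2.connectedComponentsWithStats(m)
    bl.append((l==1+np.argmax(s[1:,4])).astype(np.uint8))
def cost(q):
    p=[.592+q[0]*.01,-.003+q[1]*.01,.0975+q[2]*.01,.15+q[3]*.2]
    return sum((boxmask(p,(480,640),*v)!=b).sum() for v,b in zip(V,bl))
best=min((minimize(cost,q0,method='Nelder-Mead',options=dict(initial_simplex=np.vstack([q0,np.array(q0)+np.eye(4)*.7]))) for q0 in([0,0,0,0],[.5,.5,0,.5],[-.5,-.5,0,.3])),key=lambda r:r.fun)
q=best.x;print('knob',.592+q[0]*.01,-.003+q[1]*.01,.0975+q[2]*.01,.15+q[3]*.2,best.fun,[int(b.sum()) for b in bl])
# handle
print('h1',[atz(*V[0],u,.064) for u in((255.5,309),(254,379))])
print('h2',[atz(*V[1],u,.064) for u in((400,277),(392.5,327))])
E
```

```text
knob 0.5922645545625651 -0.0014705193753257453 0.09202484648847344 0.24191363397747678 537.0 [1554, 895]
h1 [array([ 0.5396, -0.1027,  0.064 ]), array([ 0.4573, -0.1043,  0.064 ])]
h2 [array([ 0.5376, -0.1008,  0.064 ]), array([ 0.4827, -0.1013,  0.064 ])]
```

Run:
```python
from m import *
for v,a,b in((V[0],(113.75,243.75),(128.75,290.5)),(V[1],(290.5,202.5),(298,248.75))):
    p,q=[atz(*v,u,.113) for u in(a,b)];d=p-q;print(p,q,np.arctan2(d[1],d[0]))
print(t((113.75,243.75),(290.5,202.5)),t((128.75,290.5),(298,248.75)))
s=read_state();print(s['ee_pos'],s['eef_rot'])
print(tooltarget([.592,-.002,.083],down(.2)))
```

```text
[0.6132 0.0062 0.113 ] [ 0.5728 -0.0035  0.113 ] 0.23575437200595378
[0.611  0.0069 0.113 ] [ 0.5734 -0.0017  0.113 ] 0.22396749813793732
(array([0.6114, 0.0073, 0.1105]), [0.9, 0.9]) (array([ 0.5718, -0.0017,  0.1098]), [0.6, 0.6])
[ 0.5899 -0.0219  0.2404] [0.999  0.0442 0.0006 0.0008]
(array([ 0.0037, -0.0199,  0.1573]), array([ 0.0016, -0.0011, -0.1117]))
```

Call:
{"method": "play_rows", "body": {
  "increments": "0 0 -0.07 0.002 -0.01 0.03 1;0 0 -0.14 0.0045 -0.0195 0.07 1;0 0 -0.14 0.0045 -0.0195 0.105 1;0 0 -0.14 0.0045 -0.0195 0.13 1;0 0 -0.14 0.0045 -0.0195 0.145 1;0 0 -0.14 0.0045 -0.0195 0.155 1;0 0 -0.14 0.0045 -0.0195 0.157 1;0 0 -0.14 0.0045 -0.0195 0.157 1",
  "grip_force": 20
}}

```text
time: 3.35
ee_pos: [0.5931, -0.0003, 0.0833]
eef_rot: [0.993, 0.115, 0.001, 0.0]
ft_force: [-0.3, 0.5, -0.0]
width: 0.0866
grip_force: 0.0
```

```bash
python3 -c "
from h import *
s=read_state();print(s['ee_pos'],s['time'],s['ft_force'],s['joint_positions'])
print(tooltarget([.593,-.0025,.083],down(.23)))
im,K,M=cam('wrist');cv2.imwrite('pics/w3.png',im)"
```

```text
[ 5.93117849e-01 -2.93616473e-04  8.33185487e-02] 3.35 [-0.33333662  0.47972467 -0.02081553] [ 0.33484887  0.42596356 -0.50889758  1.68563714  0.2295652   1.0885816
 -1.5835407 ]
(array([-0.0006,  0.0021,  0.0003]), array([ 0.0003978 , -0.00105623,  0.00020407]))
```

View pics/w3.png

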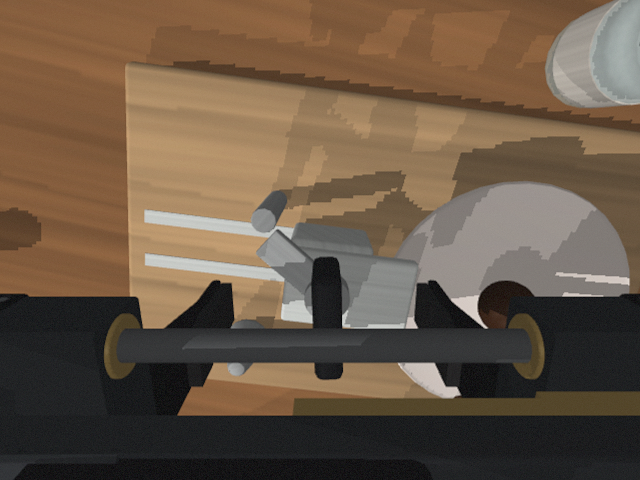

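The wing is upright in the image and centred between the fingers (col 327 against a midpoint of about 325), and the truffle and dish are undisturbed. I close now.

Call:
{"method": "play_rows", "body": {
  "increments": "0 0 0 0 0.001 0 0.3;0 0 0 0 0.001 0 0.1;0 0 0 0 0.001 0 0;0 0 0 0 0.001 0 0;0 0 0 0 0.001 0 0;0 0 0 0 0.001 0 0;0 0 0 0 0.001 0 0;0 0 0 0 0.001 0 0",
  "grip_force": 25
}}

```text
time: 4.2
ee_pos: [0.5927, -0.0009, 0.0825]
eef_rot: [0.993, 0.115, 0.0, 0.0]
ft_force: [0.3, -0.1, 0.0]
width: 0.0311
grip_force: 0.0
```

Call:
{"method": "play_rows", "body": {
  "increments": "0 0 0 0 0 0 0;0 0 0 0 0 0 0;0 0 0 0 0 0 0;0 0 0 0 0 0 0;0 0 0 0 0 0 0;0 0 0 0 0 0 0"
}}

```text
time: 4.8
ee_pos: [0.5932, -0.001, 0.083]
eef_rot: [0.993, 0.115, 0.0, 0.0]
ft_force: [0.5, -1.0, 4.9]
width: 0.0118
grip_force: 25.7
```

Call:
{"method": "play_rows", "body": {
  "increments": "0 0 -0.1 0 0 0 0;0 0 -0.2 0 0 0 0;0 0 -0.3 0 0 0 0;0 0 -0.4 0 0 0 0;0 0 -0.5 0 0 0 0;0 0 -0.6 0 0 0 0;0 0 -0.7 0 0 0 0;0 0 -0.8 0 0 0 0"
}}

```text
time: 5.6
ee_pos: [0.5935, -0.0013, 0.083]
eef_rot: [0.869, 0.494, 0.001, 0.001]
ft_force: [1.9, -1.4, 4.0]
width: 0.0118
grip_force: 25.8
```

Call:
{"method": "play_rows", "body": {
  "increments": "0 0 -0.1 0 0 0 0;0 0 -0.2 0 0 0 0;0 0 -0.3 0 0 0 0;0 0 -0.4 0 0 0 0;0 0 -0.5 0 0 0 0;0 0 -0.6 0 0 0 0;0 0 -0.64 0 0 0 0;0 0 -0.64 0 0 0 0"
}}

```text
time: 6.4
ee_pos: [0.5939, -0.0011, 0.083]
eef_rot: [0.671, 0.742, 0.001, 0.001]
ft_force: [4.4, -0.8, 2.5]
width: 0.0119
grip_force: 26.0
```

```bash
python3 -c "
from h import *
s=read_state();print(s['ee_pos'],s['time'],s['ft_force'],s['torque'],s['joint_positions'],s['width'])
r=R.from_quat(s['eef_rot']).as_matrix();print('yaw',np.arctan2(r[1,0],r[0,0]))"
```

```text
[ 0.59387468 -0.00114963  0.08301884] 6.4 [ 4.39967977 -0.81733309  2.49979955] [-0.22169865 -1.35405085 -0.06772103] [ 0.53099074  0.49279045 -0.7668918   1.6747264   0.37285518  1.12370098
 -0.23972463] 0.01192029042479537
yaw 1.6706755533376976
```

Call:
{"method": "play_rows", "body": {
  "increments": "0 0 -0.03 0 0 0 0;0 0 -0.06 0 0 0 0;0 0 -0.06 0 0 0 0"
}}

```text
time: 6.7
ee_pos: [0.5939, -0.0012, 0.083]
eef_rot: [0.649, 0.761, 0.001, 0.001]
ft_force: [5.4, -1.1, 3.1]
width: 0.0122
grip_force: 25.8
```

```bash
python3 -c "
from h import *
s=read_state();print(s['ee_pos'],s['time'],s['ft_force'],s['torque'],s['width'])
r=R.from_quat(s['eef_rot']).as_matrix();print('yaw',np.arctan2(r[1,0],r[0,0]))"
```

```text
[ 0.5938719  -0.00116865  0.08302647] 6.7 [ 5.41374994 -1.07321921  3.05035045] [-0.14957967 -1.31948242 -0.5182327 ] 0.012216221482526721
yaw 1.7289361087121942
```

Call:
{"method": "play_rows", "body": {
  "increments": "0 0 0.02 0.008 0.0004 0 0;0 0 0.03 0.016 0.0008 0 0;0 0 0.03 0.024 0.0012 0 0;0 0 0.03 0.032 0.0016 0 0;0 0 0.03 0.04 0.002 0 0;0 0 0.03 0.047 0.0023 0 0;0 0 0.03 0.052 0.0025 0 0;0 0 0.03 0.052 0.0025 0 0"
}}

```text
time: 7.5
ee_pos: [0.5888, 0.0474, 0.083]
eef_rot: [0.661, 0.75, -0.0, 0.003]
ft_force: [8.1, -9.1, 2.6]
width: 0.0117
grip_force: 26.2
```

```bash
python3 -c "
from h import *
s=read_state();print(s['ee_pos'],s['time'],s['ft_force'],s['torque'],s['width'])
d=s['ee_pos']-np.array([.5939,-.0012,.083]);print(np.linalg.norm(d[:2]),np.arctan2(-d[0],d[1]))
r=R.from_quat(s['eef_rot']).as_matrix();print('yaw',np.arctan2(r[1,0],r[0,0]))"
```

```text
[0.58884882 0.04744291 0.08302742] 7.5 [ 8.08104633 -9.11430872  2.60698022] [-2.10531469 -1.99362197 -0.29704175] 0.01172817331747489
0.04890446731191702 0.10347116895187254
yaw 1.6960076306020748
```

Call:
{"method": "play_rows", "body": {
  "increments": "0 0 0 0.003 0 0 0;0 0 0 0.004 0 0 0;0 0 0 0.004 0 0 0"
}}

```text
time: 7.8
ee_pos: [0.5888, 0.0477, 0.083]
eef_rot: [0.663, 0.749, -0.002, 0.004]
ft_force: [8.5, -19.0, 3.6]
width: 0.012
grip_force: 26.2
```

```bash
python3 -c "
from h import *
s=read_state();print(s['ee_pos'],s['time'],s['ft_force'],s['torque'],s['width'])
d=s['ee_pos']-np.array([.5939,-.0012,.083]);print(np.linalg.norm(d[:2]),np.arctan2(-d[0],d[1]))"
```

```text
[0.58884035 0.04768909 0.08301854] 7.8 [  8.48416903 -19.01585122   3.62435368] [-4.18341008 -2.04660469 -0.23683935] 0.011964357376271707
0.04915020932541756 0.10312519009009516
```

Call:
{"method": "play_rows", "body": {
  "increments": "0 0 0.01 -0.003 0.001 0 0;0 0 0.01 -0.006 0.002 0 0;0 0 0.01 -0.006 0.002 0 0.3;0 0 0.01 -0.006 0.002 0 0.5;0 0 0.01 -0.006 0.002 0 0.5;0 0 0.01 -0.006 0.002 0 0.5;0 0 0.01 -0.006 0.002 -0.02 0.5;0 0 0.01 -0.006 0.002 -0.06 0.6"
}}

```text
time: 8.6
ee_pos: [0.5868, 0.0488, 0.14]
eef_rot: [0.663, 0.748, -0.002, -0.002]
ft_force: [-0.1, 0.2, 0.9]
width: 0.0457
grip_force: 0.0
```

```bash
python3 -c "
from h import *
s=read_state();print(s['ee_pos'],s['time'],s['ft_force'],s['torque'],s['width'])
print(tooltarget([.53,-.06,.25],down(.1)))"
```

```text
[0.58678415 0.04875412 0.14002051] 8.6 [-0.08326791  0.24820479  0.92913067] [-0.03293133 -0.16552867  0.01155132] 0.04569310416105326
(array([-0.1011, -0.0701, -0.1096]), array([-0.00578651,  0.00462026,  1.59062788]))
```

Call:
{"method": "play_rows", "body": {
  "increments": "0 0 0.14 0 0 -0.05 1;0 0 0.28 -0.03 -0.02 -0.09 1;0 0 0.42 -0.05 -0.035 -0.11 1;0 0 0.56 -0.07 -0.05 -0.11 1;0 0 0.7 -0.09 -0.065 -0.11 1;0 0 0.84 -0.12 -0.082 -0.11 1;0 0 0.98 -0.12 -0.082 -0.11 1;0 0 1.12 -0.12 -0.082 -0.11 1"
}}

```text
time: 9.4
ee_pos: [0.5213, -0.081, 0.2522]
eef_rot: [0.961, 0.277, -0.001, -0.0]
ft_force: [-0.0, 0.0, 0.1]
width: 0.0868
grip_force: 0.0
```

Call:
{"method": "play_rows", "body": {
  "increments": "0 0 0.14 0 0 0 1;0 0 0.28 0 0 0 1;0 0 0.42 0 0 0 1;0 0 0.47 0 0 0 1;0 0 0.47 0 0 0 1;0 0 0.47 0 0 0 1"
}}

```text
time: 10.0
ee_pos: [0.5219, -0.0797, 0.2522]
eef_rot: [0.999, 0.051, -0.0, -0.0]
ft_force: [0.1, -0.1, -0.1]
width: 0.0874
grip_force: 0.0
```

```bash
python3 -c "
from h import *
s=read_state();print(s['ee_pos'],s['eef_rot'],s['time'],s['joint_positions'])
im,K,M=cam('wrist');np.savez('w4.npz',im=im,K=K,M=M);cv2.imwrite('pics/w4.png',im)"
```

```text
[ 0.52187171 -0.07965239  0.25223096] [ 9.98682222e-01  5.13194467e-02 -3.51792900e-04 -1.02416064e-04] 10.0 [ 0.62617596  0.15088368 -0.61675663  1.64440167  0.08858356  1.37526226
 -1.47062875]
```

View pics/w4.png

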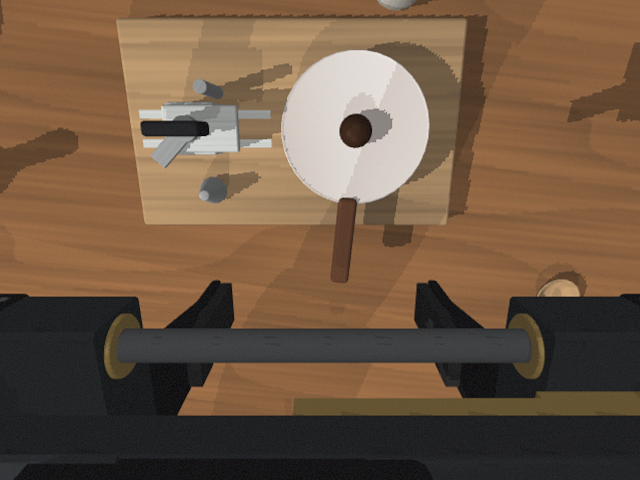

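The image shows the wing turned to lie along the slide, and the stop back with the lip clear of the dish. The dish is at (356,126), truffle (355,131), handle (347,200)→(341,281). The board edges run (118,20)–(466,16) and (146,224)–(447,224).

Run:
```python
from m import *
w=np.load('w4.npz');V4=(w['K'],w['M']);im=w['im'];hsv=cv2.cvtColor(im,cv2.COLOR_BGR2HSV)
def comp(m,k=1):
    n,l,s,_=cv2.connectedComponentsWithStats(m.astype(np.uint8));return l==1+np.argmax(s[1:,4])
z=np.zeros((480,640),bool)
m=z.copy();m[40:215,276:440]=((hsv[...,1]<60)&(hsv[...,2]>110))[40:215,276:440];m=comp(m)
k=cv2.convexHull(cv2.findContours(m.astype(np.uint8),0,1)[0][0]);e=cv2.fitEllipse(k);print('dish',e,atz(*V4,e[0],.059))
W.append(w);V.append(V4)
print('truf tri',tri([(*V[0],(257,249)),(*V[1],(410,212)),(*V4,(355.5,131))]))
print('rim tri',tri([(*V[1],(408.5,207.4)),(*V4,e[0])]))
m=z.copy();g=hsv[...,2];m[204:280,325:362]=(g<110)[204:280,325:362];m=comp(m)
ys=np.arange(208,276);xs=np.array([np.nonzero(m[y])[0].mean() for y in ys]);wd=[m[y].sum() for y in ys][::15]
f=np.polyfit(ys,xs,1);print('handle',f,wd)
p,q=[atz(*V4,(np.polyval(f,y),y),.064) for y in(205,275)];print(p,q,'hyaw',np.arctan2(p[1]-q[1],p[0]-q[0]))
q2=atz(*V4,(341,282),.062);print('end',q2)
print('handle tri z', tri([(*V[1],(400,275)),(*V4,(np.polyval(f,200.5),200.5))]),tri([(*V[0],(254,381)),(*V4,(341,282))]))
for a,b in(((118,20),(466,16)),((146,224),(447,224))):
    A,B=[atz(*V4,u,.024) for u in(a,b)];print(A,B,np.linalg.norm(A-B),'yaw',np.arctan2(B[0]-A[0],A[1]-B[1]))
# dish_handle estimate: 112mm from centre
```

```text
dish ((355.0925598144531, 126.19925689697266), (147.87303161621094, 155.28811645507812), 15.70584487915039) [ 0.6058 -0.0999  0.059 ]
truf tri (array([ 0.6018, -0.101 ,  0.061 ]), [0.2, 0.3, 0.4])
rim tri (array([ 0.6058, -0.0999,  0.0585]), [0.1, 0.1])
handle [ -0.1088 369.1756] [np.int64(19), np.int64(19), np.int64(19), np.int64(18), np.int64(19)]
[ 0.5337 -0.1008  0.064 ] [ 0.4618 -0.1017  0.064 ] hyaw 0.013281133995610409
end [ 0.4536 -0.1045  0.062 ]
handle tri z (array([ 0.5374, -0.1015,  0.0589]), [0.4, 0.4]) (array([ 0.4542, -0.1043,  0.0632]), [0.1, 0.1])
[0.6775 0.1285 0.024 ] [ 0.7137 -0.1924  0.024 ] 0.3229378403513378 yaw 0.11233091359909195
[0.4832 0.1091 0.024 ] [ 0.5166 -0.2139  0.024 ] 0.3247098380313351 yaw 0.10287460536587531
```

Call:
{"method": "play_rows", "body": {
  "increments": "0 0 0.087 -0.032 0.019 0.04 1;0 0 0.087 -0.032 0.019 0.08 1;0 0 0.087 -0.032 0.019 0.12 1;0 0 0.087 -0.032 0.019 0.15 1;0 0 0.087 -0.032 0.019 0.175 1;0 0 0.087 -0.032 0.019 0.195 1;0 0 0.087 -0.032 0.019 0.195 1;0 0 0.087 -0.032 0.019 0.195 1"
}}

```text
time: 10.85
ee_pos: [0.4923, -0.1019, 0.058]
eef_rot: [1.0, 0.007, -0.0, -0.0]
ft_force: [0.2, -0.3, 0.6]
width: 0.087
grip_force: 0.0
```

```bash
python3 -c "
from h import *
print(tooltarget([.492,-.102,.037],down(.015)))
im,K,M=cam('wrist');
for p in([.492,-.102,.064],[.46,-.103,.064],[.604,-.1005,.059]):cv2.circle(im,tuple(int(round(v)) for v in proj(K,M,p)),2,(0,255,0),-1)
cv2.imwrite('pics/w5.png',im)"
```

```text
(array([-0.0003,  0.0002,  0.021 ]), array([-0.00031785,  0.0001541 , -0.0004715 ]))
```

View pics/w5.png

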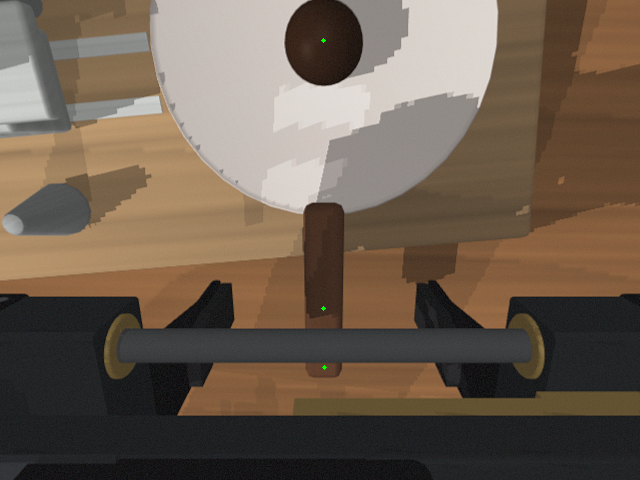

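The handle runs straight down the image at col 324 (rows 204–376), centred between the fingers and parallel to them. I descend and close.

Call:
{"method": "play_rows", "body": {
  "increments": "0 0 0 0 0 0.012 1;0 0 0 0 0 0.021 1;0 0 0 0 0 0.021 0.6;0 0 0 0 0 0.021 0.4;0 0 0 0 0 0.021 0.22;0 0 0 0 0 0.021 0.22;0 0 0 0 0 0.021 0.22;0 0 0 0 0 0.021 0.22",
  "grip_force": 10
}}

```text
time: 11.7
ee_pos: [0.4923, -0.102, 0.0367]
eef_rot: [1.0, 0.007, 0.0, 0.0]
ft_force: [0.3, -0.2, -0.2]
width: 0.047
grip_force: 0.0
```

Call:
{"method": "play_rows", "body": {
  "increments": "0 0 0 0 0 0 0.2;0 0 0 0 0 0 0.1;0 0 0 0 0 0 0;0 0 0 0 0 0 0;0 0 0 0 0 0 0;0 0 0 0 0 0 0"
}}

```text
time: 12.3
ee_pos: [0.4922, -0.102, 0.0366]
eef_rot: [1.0, 0.007, 0.0, 0.0]
ft_force: [-0.0, 0.2, -0.7]
width: 0.0179
grip_force: 10.0
```

Call:
{"method": "play_rows", "body": {
  "increments": "0 0 0 0 0 0 0;0 0 0 0 0 0 0;0 0 0 0 0 -0.002 0;0 0 0 0 0 -0.005 0;0 0 0 0 0 -0.01 0;0 0 0 0 0 -0.016 0;0 0 0 0 0 -0.023 0;0 0 0 0 0 -0.03 0",
  "grip_force": 55
}}

```text
time: 13.1
ee_pos: [0.4923, -0.102, 0.0673]
eef_rot: [1.0, 0.007, 0.0, 0.0]
ft_force: [0.4, -0.2, -1.8]
width: 0.0175
grip_force: 55.0
```

Call:
{"method": "play_rows", "body": {
  "increments": "0 0 0 0 0 -0.01 0;0 0 0 0 0 -0.02 0;0 0 0 0 0 -0.03 0;0 0 0 0 0 -0.04 0;0 0 0 0 0 -0.05 0;0 0 0 0 0 -0.059 0;0 0 0 0 0 -0.066 0;0 0 0 0 0 -0.07 0"
}}

```text
time: 13.9
ee_pos: [0.4924, -0.102, 0.1373]
eef_rot: [1.0, 0.007, 0.0, 0.0]
ft_force: [0.5, 0.1, -1.6]
width: 0.0174
grip_force: 55.0
```

Call:
{"method": "play_rows", "body": {
  "increments": "0 0 0 0 0 0 0;0 0 0 0 0 0 0;0 0 0 0 0 0 0;0 0 0 0 0 0 0"
}}

```text
time: 14.3
ee_pos: [0.492, -0.102, 0.1362]
eef_rot: [1.0, 0.007, -0.0, -0.0]
ft_force: [0.2, 0.5, -2.2]
width: 0.0174
grip_force: 55.0
```

Run:
```python
from h import *
s=read_state();print(s['ee_pos'],s['eef_rot'],s['time'],s['ft_force'],s['torque'],s['joint_positions'],s['width'])
im,K,M=cam('wrist');a=im[:420]
b,K,M=cam('side')
o=np.zeros((600,640,3),np.uint8);o[:240]=cv2.resize(a[:380],(640,380))[:240];o[240:600]=cv2.resize(b[150:270,230:400],(510,360))[:, :510] if 0 else np.pad(cv2.resize(b[150:270,230:400],(510,360)),((0,0),(0,130),(0,0)))
cv2.imwrite('pics/w6.png',o)
```

```text
[ 0.49197276 -0.10197023  0.136185  ] [ 9.99976183e-01  6.89517118e-03 -2.92445672e-04 -7.40378057e-05] 14.3 [ 0.17168411  0.47291441 -2.2259373 ] [-0.00443576  0.21072047  0.03997002] [ 0.65838626  0.18185389 -0.59230618  1.86238037  0.11171517  1.13083049
 -1.53105217] 0.01740563664744648
```

View pics/w6.png

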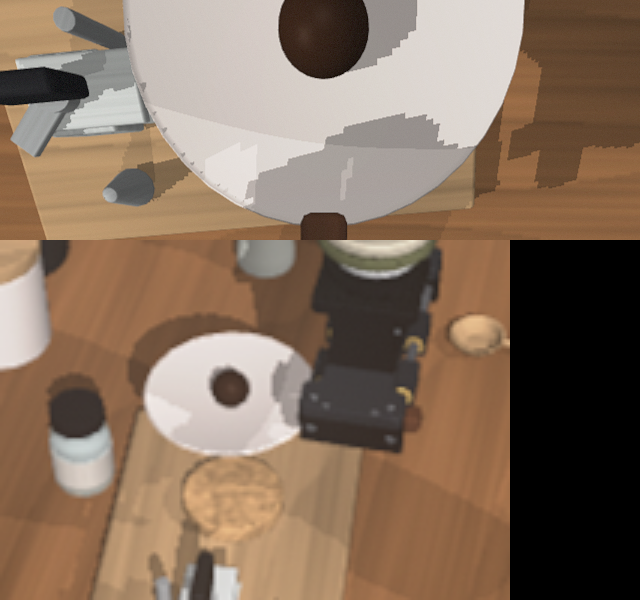

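Dish is up with the truffle central (wrist (324,28)). The pad is now visible bare in the side view at crop (232,496), which is pixel (307.3,235.3). I now check the dish's tilt and the pad centre numerically.

Run:
```python
from m import *
from scipy.optimize import least_squares
im,K,M=cam('wrist'); cv2.imwrite('pics/raw7.png',im)
b,K2,M2=cam('side');print('pad',atz(K2,M2,(307.3,235.3),.04))
s=read_state();tcp=s['ee_pos']
# rim circle fit in wrist image: white mask contour, points in rows<205
hsv=cv2.cvtColor(im,cv2.COLOR_BGR2HSV);m=((hsv[...,1]<60)&(hsv[...,2]>100)).astype(np.uint8)
m[:, :125]=0;m[240:]=0;m[:,530:]=0
n,l,st,_=cv2.connectedComponentsWithStats(m);m=(l==1+np.argmax(st[1:,4]))
rows=np.arange(5,200,5);pts=[]
for y in rows:
    xs=np.nonzero(m[y])[0];pts+= [(xs[0],y)] if y>110 else [];pts+=[(xs[-1]+1,y)] if y<205 else []
pts=np.array(pts,float)
def model(q):
    yaw,pitch,dz=q;Rz=R.from_euler('z',yaw).as_matrix();Ry=R.from_euler('y',pitch).as_matrix()
    c=tcp+[0,0,.019+dz]; t_=np.linspace(0,2*np.pi,2000)
    P=np.c_[.112+.067*np.cos(t_),.067*np.sin(t_),np.full(2000,.003)]
    P=c+(Rz@Ry@P.T).T; C=P@M[:3,:3].T+M[:3,3];u=C@K.T;return u[:,:2]/u[:,2:]
def res(q):
    u=model(q);return np.array([np.min(np.hypot(*(u-p).T)) for p in pts])
best=least_squares(res,[.015,0,0],diff_step=1e-3,loss='soft_l1');print('yaw,pitch,dz',best.x,np.abs(res(best.x)).mean())
q=best.x
for pit in(0,q[1],.05):
    Rm=R.from_euler('z',q[0]).as_matrix()@R.from_euler('y',pit).as_matrix()
    c=tcp+[0,0,.019];print(pit,'truffle px',proj(K,M,c+Rm@[.112,0,-.009+.0152]))
```

```text
pad [ 0.6027 -0.0969  0.04  ]
yaw,pitch,dz [0.0119 0.1079 0.0119] 1.7376013969839155
0 truffle px [322.7751  21.6933]
0.10792495786466284 truffle px [322.9074  31.0941]
0.05 truffle px [322.8399  25.7256]
```

```bash
cat > tilt.py <<'E'
from m import *
from scipy.optimize import least_squares
def T_M(tcp,q):
    T=np.eye(4);T[:3,:3]=R.from_quat(q).as_matrix();T[:3,3]=tcp;return np.linalg.inv(T@camera('wrist')['mount'])
def edge(im):
    hsv=cv2.cvtColor(im,cv2.COLOR_BGR2HSV);m=((hsv[...,1]<60)&(hsv[...,2]>100)).astype(np.uint8)
    m[:,:125]=0;m[240:]=0;m[:,530:]=0
    n,l,st,_=cv2.connectedComponentsWithStats(m);m=(l==1+np.argmax(st[1:,4]));pts=[]
    for y in range(5,195,5):
        xs=np.nonzero(m[y])[0]
        if y>110: pts.append((xs[0],y))
        pts.append((xs[-1]+1,y))
    for x in range(250,400,10):
        if abs(x-324)>30: pts.append((x,np.nonzero(m[:,x])[0][-1]+1))
    return np.array(pts,float)
def truf(im):
    m=np.zeros(im.shape[:2],np.uint8);m[:110,250:400]=(im.max(2)<85)[:110,250:400]
    n,l,st,c=cv2.connectedComponentsWithStats(m);k=1+np.argmax(st[1:,4]);return c[k],st[k]
def ring(K,M,c,pitch,yaw):
    t_=np.linspace(0,2*np.pi,2000);P=np.c_[.067*np.cos(t_),.067*np.sin(t_),0*t_]
    P=c+(R.from_euler('zy',[yaw,pitch]).as_matrix()@P.T).T if 0 else c+((R.from_euler('z',yaw)*R.from_euler('y',pitch)).apply(P))
    u=(P@M[:3,:3].T+M[:3,3])@K.T;return u[:,:2]/u[:,2:]
def dist(u,pts): return np.array([np.min(np.hypot(*(u-p).T)) for p in pts])
E
python3 - <<'E'
from tilt import *
i5=cv2.imread('pics/w5.png');i7=cv2.imread('pics/raw7.png');K=V[0][0]
M5=T_M([.4923,-.1019,.058],[1,.007,0,0]);M7=T_M([.492,-.102,.1363],[1,.0069,0,0])
e5,e7=edge(i5),edge(i7);print(truf(i5),truf(i7))
f=least_squares(lambda q:dist(ring(K,M5,np.array([q[0],q[1],.0585]),q[2],.015),e5),[.604,-.1,0],diff_step=1e-3,loss='soft_l1',x_scale=[.01,.01,.1]);print('w5',f.x,f.cost)
for fixp in (0,):
  f=least_squares(lambda q:dist(ring(K,M7,np.array([q[0],q[1],q[3]]),q[2],.015),e7),[.604,-.1,0,.158],diff_step=1e-3,loss='soft_l1',x_scale=[.01,.01,.1,.01]);print('w7 free',f.x,f.cost)
for x0 in(.602,.604,.606):
  f=least_squares(lambda q:dist(ring(K,M7,np.array([.492,-.102,.1363+.0194])+R.from_euler('y',q[1]).apply([x0-.4923,q[0],.0028]),q[1],.015),e7),[0.001,0],diff_step=1e-3,loss='soft_l1',x_scale=[.01,.1]);print('w7 rigid',x0,f.x,f.cost)
for p in(0,.03,.06,.09):print(p,proj(K,M5,[.602,-.101,.062]),proj(K,M7,np.array([.492,-.102,.1557])+R.from_euler('y',p).apply([.1097,.001,.006])))
E
```

```text
(array([323.6079,  41.4264]), array([ 285,    0,   78,   85, 5312], dtype=int32)) (array([323.2517,  34.7944]), array([ 279,    0,   90,   79, 5987], dtype=int32))
w5 [ 0.6009 -0.1012 -0.0166] 14.670228873730995
w7 free [ 0.6016 -0.1007  0.014   0.1582] 76.2844421474486
w7 rigid 0.602 [ 0.0013 -0.0013] 75.88701360037903
w7 rigid 0.604 [ 0.002  -0.0293] 151.89744292249148
w7 rigid 0.606 [ 0.0028 -0.0617] 251.17670801991432
0 [324.058   44.1543] [323.6528  29.6835]
0.03 [324.058   44.1543] [323.6732  31.7836]
0.06 [324.058   44.1543] [323.6887  34.1041]
0.09 [324.058   44.1543] [323.6996  36.6255]
```

Tilt is about 0.02 rad, so the dish is effectively level. The pivot (dish centre) lies 0.110 m ahead of the tool along its x. I now turn 1.66 rad in total about the dish centre.

Call:
{"method": "play_rows", "body": {
  "increments": "0 0 -0.02 0 0.0022 0 0;0 0 -0.06 0.0002 0.0066 0 0;0 0 -0.12 0.0008 0.0132 0 0;0 0 -0.19 0.002 0.0208 0 0;0 0 -0.27 0.004 0.0293 0 0;0 0 -0.35 0.0067 0.0377 0 0;0 0 -0.43 0.01 0.0459 0 0;0 0 -0.51 0.014 0.0537 0 0"
}}

```text
time: 15.4
ee_pos: [0.507, -0.1562, 0.1366]
eef_rot: [0.965, 0.261, -0.0, 0.0]
ft_force: [-0.3, -0.3, -2.0]
width: 0.0175
grip_force: 55.0
```

Call:
{"method": "play_rows", "body": {
  "increments": "0 0 -0.08 0.0004 0.0088 0 0;0 0 -0.16 0.0014 0.0175 0 0;0 0 -0.24 0.0032 0.0261 0 0;0 0 -0.32 0.0056 0.0346 0 0;0 0 -0.4 0.0087 0.0428 0 0;0 0 -0.48 0.0124 0.0508 0 0;0 0 -0.56 0.0168 0.0584 0 0;0 0 -0.64 0.0218 0.0657 0 0"
}}

```text
time: 16.2
ee_pos: [0.5589, -0.2022, 0.1365]
eef_rot: [0.834, 0.551, -0.0, 0.0]
ft_force: [0.7, 0.1, -2.3]
width: 0.0172
grip_force: 55.0
```

Call:
{"method": "play_rows", "body": {
  "increments": "0 0 -0.08 0.0004 0.0088 0 0;0 0 -0.16 0.0014 0.0175 0 0;0 0 -0.24 0.0032 0.0261 0 0;0 0 -0.32 0.0056 0.0346 0 0;0 0 -0.39 0.0083 0.0418 0 0;0 0 -0.45 0.011 0.0478 0 0;0 0 -0.49 0.0129 0.0518 0 0;0 0 -0.51 0.014 0.0537 0 0"
}}

```text
time: 17.0
ee_pos: [0.6138, -0.2102, 0.1363]
eef_rot: [0.669, 0.743, 0.0, 0.0]
ft_force: [0.5, 0.7, -1.0]
width: 0.0173
grip_force: 55.0
```

Call:
{"method": "play_rows", "body": {
  "increments": "0 0 0 0 0 0 0;0 0 0 0 0 0 0;0 0 0 0 0 0 0;0 0 0 0 0 0 0"
}}

```text
time: 17.4
ee_pos: [0.6134, -0.21, 0.1366]
eef_rot: [0.67, 0.742, -0.0, 0.0]
ft_force: [-0.6, 0.5, -2.7]
width: 0.017
grip_force: 55.0
```

Run:
```python
from tilt import *
s=read_state();print(s['ee_pos'],s['eef_rot'],s['time'],s['ft_force'],s['torque'],s['width'])
r=R.from_quat(s['eef_rot']).as_matrix();print('yaw',np.arctan2(r[1,0],r[0,0]),'z',r[:,2]);
print('centre pred',s['ee_pos']+r[:,0]*.1095)
im,K,M=cam('wrist');np.savez('w8.npz',im=im,K=K,M=M);b,K2,M2=cam('side');np.savez('s8.npz',im=b,K=K2,M=M2);t_,K3,M3=cam('top');np.savez('t8.npz',im=t_,K=K3,M=M3)
o=np.zeros((600,800,3),np.uint8);o[:240,:640]=im[:240];o[240:,:400]=cv2.resize(b[150:270,230:363],(400,360));o[240:,400:]=cv2.resize(t_[150:270,270:403],(400,360))
cv2.imwrite('pics/w8.png',o)
```

```text
[ 0.6134 -0.21    0.1366] [ 0.6699  0.7424 -0.0001  0.0001] 17.4 [-0.6365  0.5037 -2.6923] [-0.1883 -0.1232 -0.0154] 0.017034644145774398
yaw 1.673330499252555 z [ 0.0001 -0.0003 -1.    ]
centre pred [ 0.6022 -0.1011  0.1366]
```

View pics/w8.png

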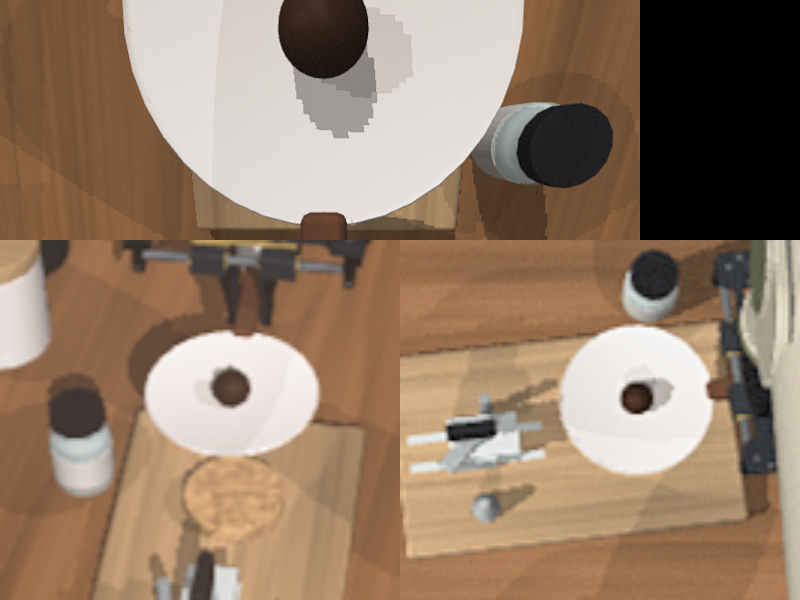

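The dish is turned, with the truffle still central (wrist (323,30)). The board's plain edge runs (199,228)–(455,230) in the wrist view, so it is square to the tool. One last check of centre and tilt using all three views.

Run:
```python
from tilt import *
D=[np.load(f) for f in('w8.npz','s8.npz','t8.npz')]
def white(im,r,c):
    h=cv2.cvtColor(im,cv2.COLOR_BGR2HSV);m=np.zeros((480,640),np.uint8);m[r,c]=((h[...,1]<45)&(h[...,2]>120))[r,c]
    n,l,st,_=cv2.connectedComponentsWithStats(m);m=(l==1+np.argmax(st[1:,4])).astype(np.uint8)
    return cv2.convexHull(cv2.findContours(m,0,1)[0][0])[:,0].astype(float)+.0
eS=white(D[1]['im'],slice(178,225),slice(275,340));eT=white(D[2]['im'],slice(176,232),slice(320,376));e8=edge(D[0]['im'])
E=[e8,eS,eT]
def res(q,use=(0,1,2)):
    c=np.array([.602+q[0],-.101+q[1],.1585+q[2]])
    out=[]
    for i in use:
        t_=np.linspace(0,2*np.pi,1500);P=np.c_[.067*np.cos(t_),.067*np.sin(t_),0*t_];P=c+R.from_rotvec([q[3],q[4],0]).apply(P)
        u=(P@D[i]['M'][:3,:3].T+D[i]['M'][:3,3])@D[i]['K'].T;u=u[:,:2]/u[:,2:]
        out.append(dist(u,E[i])*(1 if i==0 else 1.5))
    return np.concatenate(out)
for use in((0,1,2),(0,1),(0,2)):
    f=least_squares(res,[1e-4]*5,x_scale=[.01,.01,.01,.1,.1],diff_step=None,loss='soft_l1',args=(use,),method='trf',jac='3-point') if 0 else None
    from scipy.optimize import minimize
    f=minimize(lambda q:np.log1p(res(q*np.array([.01,.01,.01,.1,.1]),use)**2).sum(),np.zeros(5),method='Nelder-Mead',options=dict(maxiter=900,initial_simplex=np.vstack([np.zeros(5),np.eye(5)*.4])))
    q=f.x*np.array([.01,.01,.01,.1,.1]);print(use,q,[float(np.mean(np.abs(res(q,(i,))))) for i in(0,1,2)])
print('truffle',truf(D[0]['im']))
M8,K=D[0]['M'],D[0]['K']
A,B=[atz(K,M8,u,.024) for u in((199,228),(455,230))];print('front edge yaw',np.arctan2(B[1]-A[1],B[0]-A[0]))
```

```text
(0, 1, 2) [-0.0004  0.0002 -0.0006 -0.0381 -0.0129] [9.800839805220871, 0.21089610357780125, 0.9237752214723215]
(0, 1) [-0.0001  0.0001 -0.0006 -0.0372 -0.0016] [9.761841379228892, 0.24132960409851567, 0.9809142144118016]
(0, 2) [ 0.0002 -0.0003 -0.0002 -0.0055  0.0126] [9.808674070738405, 0.6882373866043172, 1.130740426778466]
truffle (array([323.034 ,  34.8525]), array([ 279,    0,   89,   79, 5978], dtype=int32))
front edge yaw 0.09427478178716786
```

Run:
```python
from tilt import *
K=V[0][0];w=np.load('w8.npz');s=read_state()
i5=cv2.imread('pics/w5.png')
def feats(im):
    h=cv2.cvtColor(im,cv2.COLOR_BGR2HSV);m=(h[...,1]<60)&(h[...,2]>100)
    f=[]
    for x in(250,270,380,400): 
        c=m[120:240,x];f.append(120+np.nonzero(c)[0][-1]+1)
    tm=(im.max(2)<85);col=tm[:110,318:330].any(1);f.append(np.nonzero(col)[0].max()+1 if 0 else truf(im)[1][3]);return np.array(f,float)
def pred(M,c,Rm): # c=dish centre underside
    t_=np.linspace(0,2*np.pi,4000);u=(( c+Rm.apply(np.c_[.067*np.cos(t_),.067*np.sin(t_),0*t_+.019]))@M[:3,:3].T+M[:3,3])@K.T;u=u[:,:2]/u[:,2:]
    lo=u[u[:,1]>120];f=[lo[np.argmin(abs(lo[:,0]-x)),1] for x in(250,270,380,400)]
    n=np.random.default_rng(0).normal(size=(6000,3));n/=np.linalg.norm(n,axis=1)[:,None]
    b=((c+Rm.apply([0,0,.0222])+.015*n)@M[:3,:3].T+M[:3,3])@K.T;f.append((b[:,1]/b[:,2]).max());return np.array(f)
t5=np.array([.4923,-.1019,.058]);M5=T_M(t5,[1,.007,0,0])
r8=R.from_quat(s['eef_rot']).as_matrix()
print(feats(i5),feats(w['im']))
for L in(.1085,.1105):
  p5=pred(M5,np.array([.4923+L,-.1005,.04]),R.from_euler('z',.015));b=feats(i5)-p5
  for pit in(0,.02,.04):
    # grip point 19.3mm above TCP z (dish -> .016 above underside +.0003)
    g=s['ee_pos']+[0,0,.0194];Rm=R.from_euler('z',1.6745)*R.from_euler('y',pit)
    c=g+Rm.apply([L,0.0,-.016]);print(L,pit,(feats(w['im'])-pred(w['M'],c,Rm)-b).round(1))
```

```text
[197. 207. 204. 196.  85.] [210. 218. 217. 209.  79.]
0.1085 0 [-1.8 -2.5 -0.3 -1.7  0.9]
0.1085 0.02 [-1.  -1.8  0.4 -0.9  0.4]
0.1085 0.04 [-0.2 -1.1  1.1 -0.1 -0.1]
0.1105 0 [-1.5 -1.9  0.3 -1.1  1.8]
0.1105 0.02 [-0.6 -1.2  1.  -0.2  1.2]
0.1105 0.04 [ 0.2 -0.5  1.7  0.6  0.5]
```

Both measures agree on a droop of about 0.03 rad, so I level it out.

Call:
{"method": "play_rows", "body": {
  "increments": "0 0.008 0 0 0 0.001 0;0 0.016 0 0 0 0.002 0;0 0.024 0 0 0 0.003 0;0 0.03 0 0 0 0.003 0;0 0.03 0 0 0 0.003 0;0 0.03 0 0 0 0.003 0;0 0.03 0 0 0 0.003 0;0 0.03 0 0 0 0.003 0"
}}

```text
time: 18.4
ee_pos: [0.6136, -0.2097, 0.1336]
eef_rot: [0.67, 0.743, 0.01, -0.011]
ft_force: [0.6, -0.4, -1.2]
width: 0.0173
grip_force: 55.0
```

Run:
```python
from tilt import *
s=read_state();print(s['ee_pos'],s['eef_rot'],s['time'],np.abs(s['joint_vel']).max(),s['grip_force'])
im,K,M=cam('wrist');print(truf(im))
print(close_job())
```

```text
[ 0.6136 -0.2097  0.1336] [ 0.6696  0.7426  0.01   -0.011 ] 18.4 0.0017651604572141073 54.997475389391184
(array([323.0255,  34.9287]), array([ 279,    0,   89,   79, 5991], dtype=int32))
the job is handed in; nothing more can be done
None
```

I handed the job in at about 18 s: the clamp is free and the stop fully back, and the dish is held still about 10 cm above the pad with its handle to the plain side, level to within about 0.02 rad and the truffle in the middle; no verdict came back.

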